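# Clear the painting bench: jars to their colour trays, palette under the shelf

## Robot

A 6-joint arm with a two-finger parallel gripper is mounted at the origin on the work surface. World frame = base frame: x ahead of the robot, y to its left, z up, the work surface at z = 0. Lengths are in m, angles in rad, forces in N, time in s.
With the tool pointing down it reaches from about 0.275 to 0.75 m from the base axis. Payload 10.2 kg.
Tool frame: the origin (TCP) lies at the very end of the fingers, on their centre line; the grasp point (between the pads) lies 19 mm behind it (ctrl.tcp_to_grasp is the distance from the TCP to the grasp point, in m); x points along the fingers, y is the direction in which the jaws open and shut, and the axes are right-handed (so a half turn about x gives the same grasp; the last joint's range is limited). The gripper opens to 88 mm and grips with 3 to 60 N. Pads are 18 mm wide; open, the fingers measure 123 mm over their backs; the gripper's body (75 mm by 187 mm) begins 45 mm behind the grasp point.
Start: joints at [-1.516, 0.313, 1.498, -0, 1.331, -0.223], TCP at [0.144, -0.505, 0.239] pointing down, gripper open.
Joint ranges: [-2.94, 2.94], [-0.97, 2.17], [0.19, 2.56], [-1.23, 4.37], [0.02, 3.11], [-2.88, 2.88]. Speed limits (rad/s): [2.39, 2.39, 3.01, 3.14, 3.14, 3.14].

## Interface

Orientations are given as a 3x3 rotation matrix whose columns are the frame's x, y, z axes.
In Python, from station import ctrl gives the robot as it stands. Calls block until the motion is done:
- ctrl.reach(position, orientation): joint-space move of the TCP to a pose.
- ctrl.line_to(position, attitude=None, feed=0.15): straight line of the TCP; attitude=None keeps the orientation; feed is the mean speed in m/s.
- ctrl.goto_joints(angles): joint-space move.
- ctrl.let_go() and ctrl.grasp(squeeze=None): open the fingers fully, or close them until they stop; squeeze is the grip in N (None keeps the last).
- ctrl.pause(seconds).
- ctrl.inverse_kinematics(position, orientation): joint angles nearest the present ones, or None.
- ctrl.get_obs(): the state.
- ctrl.camera(name): name is "scene" or "top" or "wrist"; returns a dict with "frame" (420x560x3 uint8, red, green, blue), "camera_matrix" (3x3 intrinsics, pixels), "cam_to_world" (4x4, takes a point from camera to world coordinates). Camera axes: x right, y down, z forward; pixel columns grow to the right and rows downward; lengths in m; the calibration is good to about 2 mm. A picture is of the moment at which its call begins. There is no depth.
A pose or a line that the arm cannot do raises ctrl.PlanningError and nothing moves.
- ctrl.finish_job(): hands the job in, once; it reports no verdict.
The state is a dict: "time_s": time; "joint_pos": joint angles; "joint_velocities": joint speeds; "effort": joint torques, N m; "ee_pos": TCP position; "orientation": TCP orientation; "wrist_force": force on the tool from outside, world axes, zero at the start; "ft_torque": the same for the moment, N m; "gripper_width": finger opening in m.
Only numpy, scipy, OpenCV 4.12 (cv2) and the standard library are available. Lean on these libraries where they do the work, as an engineer would, in place of code of your own. Each camera call takes 0.05 s, during which the arm holds its last target.

## Task

Tidy the painting bench: stand each of the three loose paint jars upright in the free pocket of the tray that already holds a jar of its colour, and slide the flat palette box end-first in under the low shelf, squarely, until none of it sticks out in front. Leave the freshly painted black vase and the tub of brushes where they stand.

Things in the scene. Friction and masses are not known exactly. Their poses are not given: they have to be found in the camera images.
- red_jar_center (a point): Loose screw-lid paint jar with red paint and a red lid (white paper band round the middle), a round upright cylinder 46 mm in diameter and 58 mm high, about 0.1 kg, standing on the bench. The point is its centre, 29 mm above its underside; z runs up the jar.
- yellow_jar_center (a point): Loose screw-lid paint jar with yellow paint and a yellow lid (white paper band round the middle), a round upright cylinder 46 mm in diameter and 58 mm high, about 0.1 kg, standing on the bench. The point is its centre, 29 mm above its underside; z runs up the jar.
- blue_jar_center (a point): Loose screw-lid paint jar with blue paint and a blue lid (white paper band round the middle), a round upright cylinder 46 mm in diameter and 58 mm high, about 0.1 kg, standing on the bench. The point is its centre, 29 mm above its underside; z runs up the jar.
- red_pocket (a point): Free pocket of the red tray (fixed, wooden, 70 x 152 mm, 22 high, two pockets). Point: middle of the free pocket's red-painted floor, 4 mm above the bench. Inside 62 mm along x, 70 along y (the tray's long way); walls 4 mm thick, 18 mm above the floor. The other pocket, its middle 74 mm to -y, holds a fixed red jar just like the loose one.
- yellow_pocket (a point): Free pocket of the yellow tray (fixed, wooden, 70 x 152 mm, 22 high, two pockets). Point: middle of the free pocket's yellow-painted floor, 4 mm above the bench. Inside 62 mm along x, 70 along y (the tray's long way); walls 4 mm thick, 18 mm above the floor. The other pocket, its middle 74 mm to -y, holds a fixed yellow jar just like the loose one.
- blue_pocket (a point): Free pocket of the blue tray (fixed, wooden, 70 x 152 mm, 22 high, two pockets). Point: middle of the free pocket's blue-painted floor, 4 mm above the bench. Inside 62 mm along x, 70 along y (the tray's long way); walls 4 mm thick, 18 mm above the floor. The other pocket, its middle 74 mm to +y, holds a fixed blue jar just like the loose one.
- palette_center (a point): Loose flat palette box, white with a grey lid that has dabs of dried paint on it, lid shut: 130 mm long (along its x), 60 mm wide (y), 28 mm high, about 0.25 kg, lying on the bench. The point is its centre, 14 mm above its underside.
- shelf_mouth (a point): Low bench shelf, fixed: dark board deck 250 wide, 200 deep, on a red steel frame; deck top 56 mm above the bench, 40 mm clear beneath. Point: at bench level, middle of the deck's front edge (open side, faces the robot); x points in under it, y along the edge. Clear 107 mm to each side of the point; a rail stops things 136 mm in. Stock up to 80 mm tall is fixed on the deck, its front 110 mm are bare.
- wet_vase_center (a point): Loose freshly painted black vase with red flowers, 72 mm across at the belly, 92 mm high; the point is its centre, half-way up. Not to be moved.
- brush_tub_center (a point): Loose white tub with red specks, 72 mm across the rim, 75 mm high, brushes standing in it up to 120 mm above the bench; the point is its centre, half-way up. Not to be moved.
Mind the look-alikes: they are no part of the job. Leave any green look-alike of the part that bears yellow_pocket alone.

How it is judged:
At the end, for the whole second after the job is handed in: Each jar upright (7 degrees) on the floor of its own colour's free pocket, within 16 mm of its middle; palette box flat on the bench between the shelf's end frames, square to its front edge within 11 degrees, at most 10 mm of it out in front; all at rest (horizontal distance between red_jar_center and red_pocket below 0.016 m and z of red_jar_center in the frame of red_pocket between 0.024 and 0.034 m and angle between each of red_jar_center, yellow_jar_center, blue_jar_center's own z axis and vertical below 0.12 rad and linear speed of each of red_jar, yellow_jar, blue_jar, palette below 0.02 m/s and horizontal distance between yellow_jar_center and yellow_pocket below 0.016 m and z of yellow_jar_center in the frame of yellow_pocket between 0.024 and 0.034 m and horizontal distance between blue_jar_center and blue_pocket below 0.016 m and z of blue_jar_center in the frame of blue_pocket between 0.024 and 0.034 m and x of palette_center in the frame of shelf_mouth above 0.055 m and y of palette_center in the frame of shelf_mouth between -0.085 and 0.085 m and z of palette_center in the frame of shelf_mouth below 0.02 m and angle between the x axis of palette_center and the x axis of shelf_mouth, either way round below 0.2 rad and angle between palette_center's own z axis and vertical below 0.1 rad); the robot touches nothing.
It fails at once if the freshly painted vase is shifted more than 20 mm or tipped (distance of wet_vase_center from where it was at the start of the episode above 0.02 m or angle between wet_vase_center's own z axis and vertical above 0.35 rad).
It fails at once if the tub of brushes is shifted more than 20 mm or tipped (distance of brush_tub_center from where it was at the start of the episode above 0.02 m or angle between brush_tub_center's own z axis and vertical above 0.35 rad).
It also fails if it takes over 112 s, if anything falls off the work surface, if the arm or the gripper's body presses on something with over 40 N, if the wrist force passes 120 N, or if a joint passes its speed limit or range.

## Working session

There is one attempt and no reset: what is moved stays moved. The work goes in short steps, each a Python script; the robot and the scene stay as the last script left them, time stands still between calls to the robot, and variables do not carry over. Pictures are saved under pics/ and viewed, and the job is handed in when it is done.

```bash
ls; mkdir -p pics
python3 - <<'E'
from station import ctrl
import cv2,numpy as np
for n in ("scene","top","wrist"):
    c=ctrl.camera(n); cv2.imwrite(f"pics/{n}0.png",c["frame"][:,:,::-1])
    np.savez(f"{n}0.npz",**c)
    print(n,np.round(c["camera_matrix"],1).tolist(),np.round(c["cam_to_world"],3).tolist())
print(ctrl.get_obs()["time_s"])
E
```

```text
pics
scene [[545.7, 0.0, 282.1], [0.0, 545.7, 200.4], [0.0, 0.0, 1.0]] [[0.788, 0.374, -0.489, 1.277], [0.616, -0.48, 0.625, -1.0], [-0.001, -0.793, -0.609, 1.131], [0.0, 0.0, 0.0, 1.0]]
top [[399.3, 0.0, 275.9], [0.0, 399.3, 218.1], [0.0, 0.0, 1.0]] [[0.02, -0.994, 0.11, 0.277], [-1.0, -0.02, 0.001, 0.096], [0.001, -0.11, -0.994, 1.369], [0.0, 0.0, 0.0, 1.0]]
wrist [[343.8, 0.0, 280.1], [0.0, 343.8, 212.6], [0.0, 0.0, 1.0]] [[0.274, -0.911, -0.307, 0.224], [-0.962, -0.26, -0.088, -0.482], [0.0, 0.32, -0.948, 0.384], [0.0, 0.0, 0.0, 1.0]]
0.15
```

View pics/scene0.png

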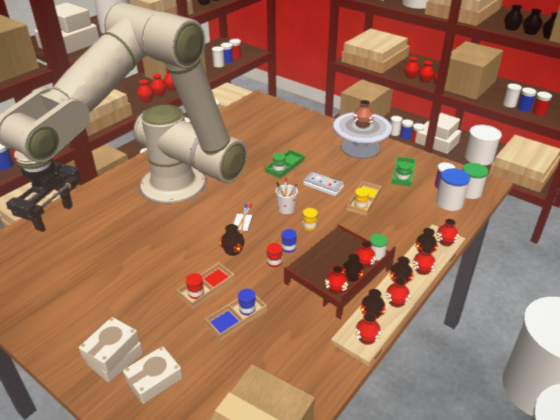

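View pics/top0.png

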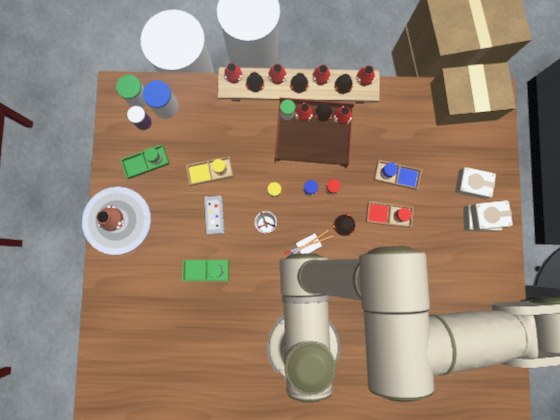

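View pics/wrist0.png

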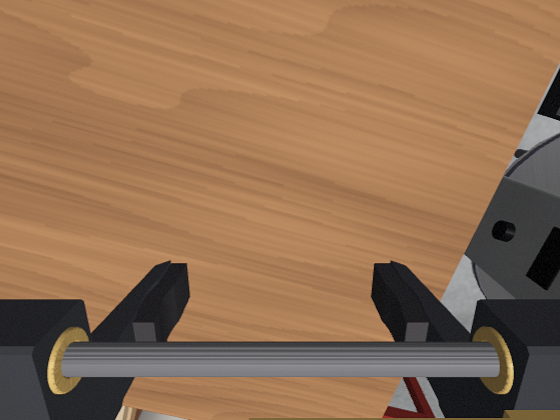

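Run:
```python
import cv2
a=cv2.imread("pics/top0.png")
def crop(im,x0,y0,x1,y1,s,name):
    c=cv2.resize(im[y0:y1,x0:x1],None,fx=s,fy=s,interpolation=cv2.INTER_CUBIC)
    for x in range((x0+9)//10*10,x1,10):
        cv2.line(c,((x-x0)*s,0),((x-x0)*s,6 if x%50 else 16),(255,255,255),1)
        if x%20==0: cv2.putText(c,str(x),((x-x0)*s-10,26),0,.35,(255,255,255),1)
    for y in range((y0+9)//10*10,y1,10):
        cv2.line(c,(0,(y-y0)*s),(6,(y-y0)*s),(255,255,255),1)
        if y%20==0: cv2.putText(c,str(y),(8,(y-y0)*s+4),0,.35,(255,255,255),1)
    cv2.imwrite(name,c)
crop(a,170,140,300,240,6,"pics/topL.png")
crop(a,260,90,430,240,4,"pics/topR.png")
```

```text
(no output)
```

View pics/topL.png

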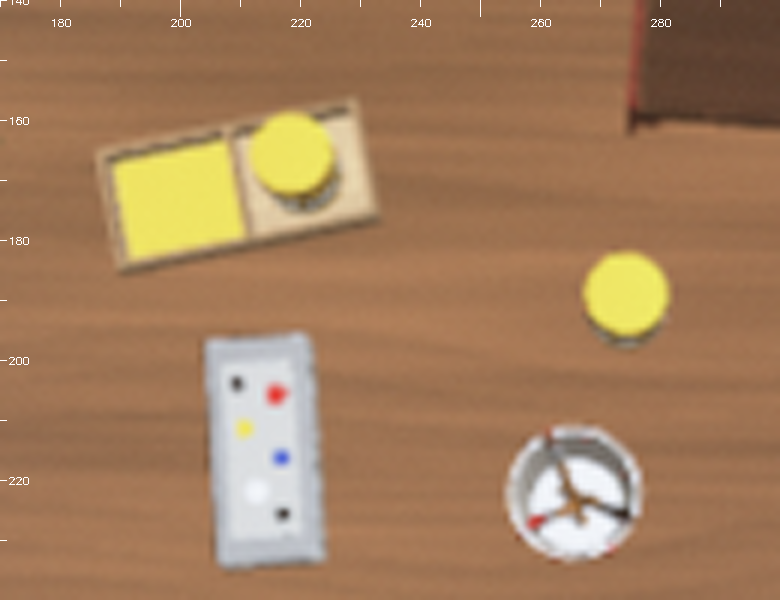

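View pics/topR.png

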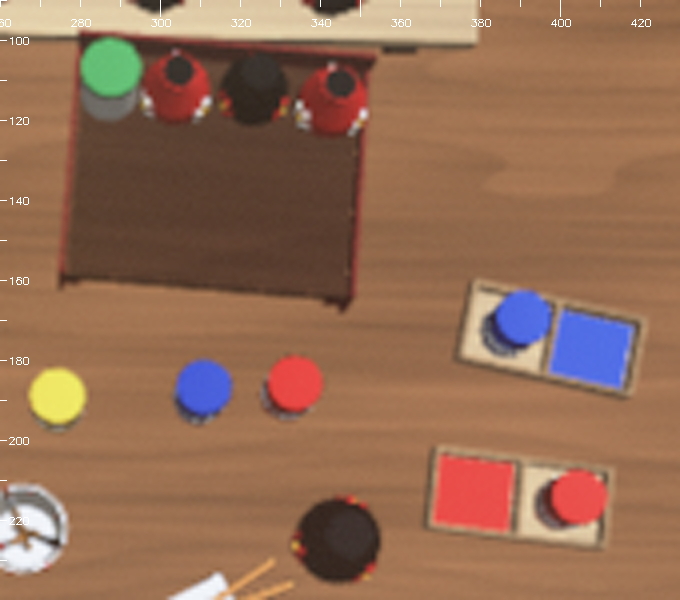

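```bash
cat > h.py <<'E'
import numpy as np,cv2
def px2w(c,uv,z):
    K=c["camera_matrix"];T=c["cam_to_world"]
    d=T[:3,:3]@np.linalg.solve(K,np.array([uv[0],uv[1],1.]));o=T[:3,3]
    return o+d*(z-o[2])/d[2]
def w2px(c,p):
    T=np.linalg.inv(c["cam_to_world"]);q=c["camera_matrix"]@(T@np.append(p,1))[:3];return q[:2]/q[2]
def crop(im,x0,y0,x1,y1,s,name):
    c=cv2.resize(im[y0:y1,x0:x1],None,fx=s,fy=s,interpolation=cv2.INTER_CUBIC)
    for x in range((x0+9)//10*10,x1,10):
        cv2.line(c,((x-x0)*s,0),((x-x0)*s,6),(255,255,255),1)
        if x%20==0: cv2.putText(c,str(x),((x-x0)*s-10,16),0,.35,(255,255,255),1)
    for y in range((y0+9)//10*10,y1,10):
        cv2.line(c,(0,(y-y0)*s),(6,(y-y0)*s),(255,255,255),1)
        if y%20==0: cv2.putText(c,str(y),(8,(y-y0)*s+4),0,.35,(255,255,255),1)
    cv2.imwrite(name,c)
def down(jaw):  # jaw: angle of jaw axis from world x
    x=np.array([0,0,-1.]);y=np.array([np.cos(jaw),np.sin(jaw),0]);return np.column_stack([x,y,np.cross(x,y)])
E
python3 - <<'E'
from h import *
c=dict(np.load("top0.npz"))
P=lambda uv,z:np.round(px2w(c,uv,z)[:2],4)
for n,uv,z in [("yj",(274.3,188.8),.058),("bj",(310.5,186.5),.058),("rj",(334,183.7),.058),("vase",(345,224),.05),("tub",(265.5,222),.075),("vase top",(347,224),.092)]: print(n,P(uv,z))
for n,q,z in [("ytray",[(186,165),(229,156),(233,176),(190,185)],.022),("btray",[(378,160),(421,169.5),(418,189),(374,180)],.022),("rtray",[(369,202),(413,207),(411,227),(367,222)],.022),("pal",[(204,196.5),(222,195.5),(224,233),(206.5,234.5)],.028),("deck",[(280,98.5),(353,104),(348,166),(275,160.5)],.056)]:
    w=np.array([P(k,z) for k in q]);print(n,w.tolist(),"mean",w.mean(0),"sides",np.linalg.norm(np.roll(w,-1,0)-w,axis=1).round(3))
for n,uv in [("ypk",(199.5,173.5)),("bpk",(407.3,176.5)),("rpk",(378.3,213))]: print(n,P(uv,.004))
E
```

```text
yj [0.52  0.105]
bj [ 0.5302 -0.0154]
rj [ 0.5413 -0.0937]
vase [ 0.4078 -0.1319]
tub [0.4067 0.1312]
vase top [ 0.4038 -0.1311]
ytray [[0.6036, 0.4108], [0.6383, 0.2639], [0.5684, 0.2479], [0.534, 0.394]] mean [0.586075 0.32915 ] sides [0.151 0.072 0.15  0.072]
btray [[0.6347, -0.2503], [0.6043, -0.398], [0.536, -0.3863], [0.5642, -0.236]] mean [ 0.5848  -0.31765] sides [0.151 0.069 0.153 0.072]
rtray [[0.4876, -0.2184], [0.4734, -0.3681], [0.4049, -0.3602], [0.4189, -0.2113]] mean [ 0.4462 -0.2895] sides [0.15  0.069 0.15  0.069]
pal [[0.4942, 0.3434], [0.4989, 0.2824], [0.3714, 0.2712], [0.3651, 0.3298]] mean [0.4324 0.3067] sides [0.061 0.128 0.059 0.13 ]
deck [[0.834, 0.0919], [0.8196, -0.1577], [0.603, -0.1407], [0.6169, 0.1046]] mean [ 0.718375 -0.025475] sides [0.25  0.217 0.246 0.217]
ypk [0.5787 0.3667]
bpk [ 0.5828 -0.3564]
rpk [ 0.4528 -0.2545]
```

Candidates: blue – loose (310,186), fixed in tray (391,170); red – loose (334,184), fixed (404,214); yellow – loose (274,189), fixed (218,166); trays yellow (209,170) vs the green look-alikes (145,162), (206,270); palette (214,215) vs white boxes at (490,200). I take the loose jars at (310,186), (334,184) and (274,189), the yellow tray and the palette at (214,215); the enlarged crops above confirm these, and the sizes measured agree with those given. Next I hover over the blue jar for a close look.

```bash
cat >> h.py <<'E'
def best(ctrl,p,jaw):
    r=[]
    for k in (0,np.pi):
        R=down(jaw+k);q=ctrl.inverse_kinematics(p,R)
        if q is not None: r.append((abs(q[5]),R,q))
    return min(r,key=lambda t:t[0])[1]
E
python3 - <<'E'
from station import ctrl
from h import *
p=[.5302,-.0154,.2]
R=best(ctrl,p,0.0);print(R[:,1],ctrl.inverse_kinematics(p,R))
ctrl.reach(p,R)
c=ctrl.camera("wrist");np.savez("w1.npz",**c);cv2.imwrite("pics/w1.png",c["frame"][:,:,::-1])
c=ctrl.camera("top");np.savez("t1.npz",**c);cv2.imwrite("pics/t1.png",c["frame"][:,:,::-1])
print(ctrl.get_obs()["ee_pos"],ctrl.get_obs()["time_s"])
E
```

```text
[1. 0. 0.] [-2.50092116e-01  3.57510969e-01  1.54018344e+00 -4.44089210e-16
  1.24389824e+00 -2.50092116e-01]
[ 0.53020777 -0.01606383  0.20002101] 2.4833
```

View pics/w1.png

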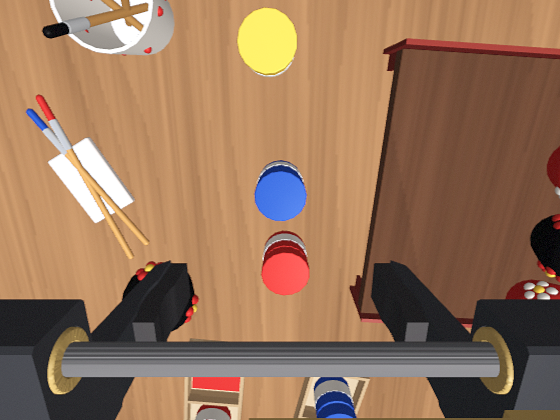

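Run:
```python
from h import *
c=dict(np.load("w1.npz"))
for n,uv,z in [("b",(280,194),.058),("r",(285,270),.058),("y",(268,41),.058),("vase",(160,300),.046),("tubrim",(108,0),.075),("deckL",(398,52),.056),("deckR",(362,318),.056),("footL",(387,48),.056),("footR",(352,290),.056)]: print(n,px2w(c,uv,z).round(4))
i=cv2.imread("pics/w1.png");crop(i,330,30,430,130,6,"pics/w1a.png");crop(i,330,240,430,340,6,"pics/w1b.png")
```

```text
b [ 0.5302 -0.0138  0.058 ]
r [ 0.5348 -0.0876  0.058 ]
y [0.5212 0.1063 0.058 ]
vase [ 0.409  -0.1278  0.046 ]
tubrim [0.4119 0.1296 0.075 ]
deckL [0.6211 0.0988 0.056 ]
deckR [ 0.6115 -0.1421  0.056 ]
footL [0.6123 0.1016 0.056 ]
footR [ 0.5995 -0.1103  0.056 ]
```

View pics/w1a.png

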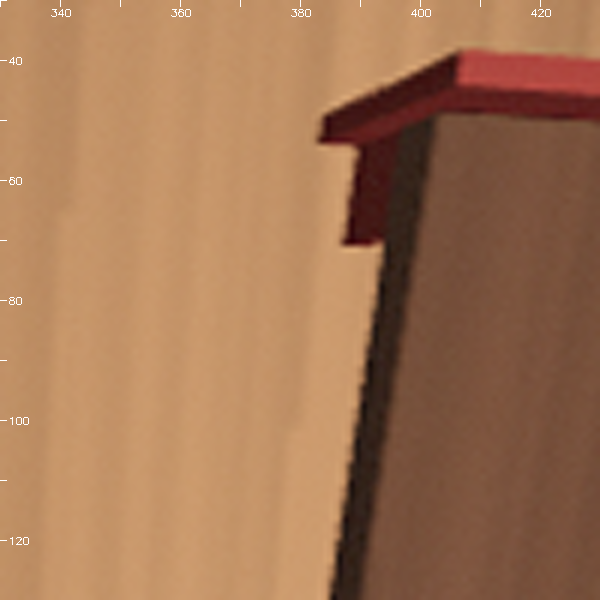

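View pics/w1b.png

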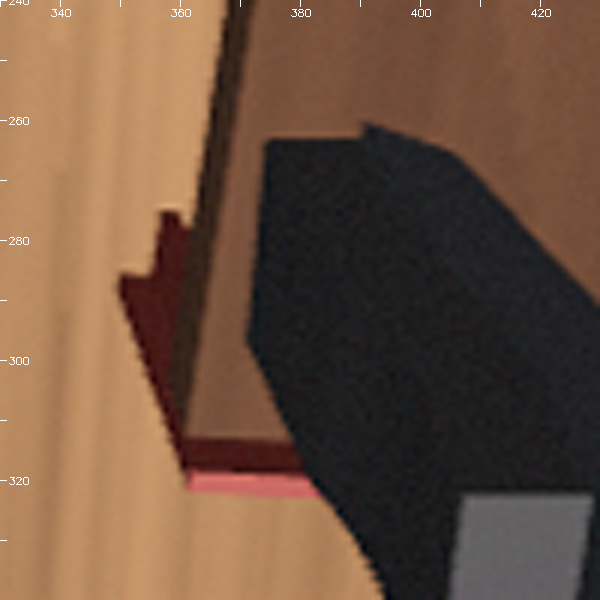

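Run:
```python
from h import *
c=dict(np.load("w1.npz"))
a=px2w(c,(403,49),.056);b=px2w(c,(361.5,313),.056);print(a,b,np.linalg.norm(a-b))
i=cv2.imread("pics/w1.png")
crop(i,240,150,340,310,5,"pics/w1c.png")
```

```text
[0.62468264 0.10091663 0.056     ] [ 0.61057456 -0.1363172   0.056     ] 0.23765295621752675
```

View pics/w1c.png

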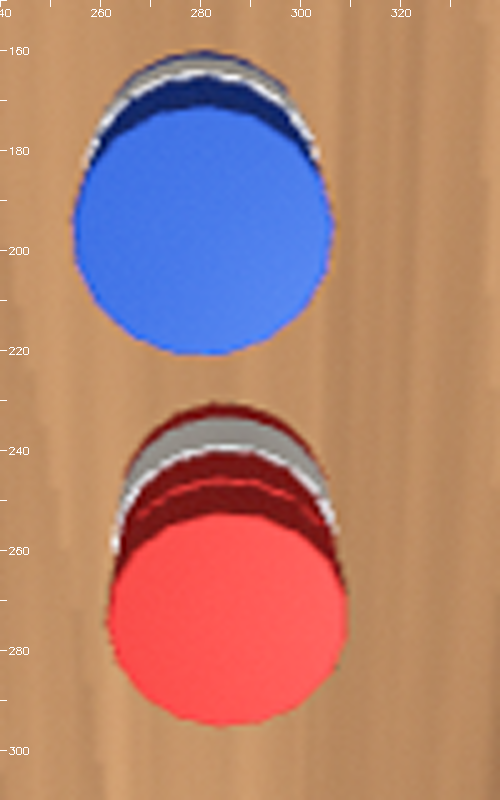

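```bash
cat >> h.py <<'E'
GZ=.027
def obs(ctrl,s):
    o=ctrl.get_obs();print(s,"t",o["time_s"],"ee",o["ee_pos"].round(4) if hasattr(o["ee_pos"],'round') else o["ee_pos"],"w",round(float(o["gripper_width"]),4),"F",np.round(o["wrist_force"],1))
def pick(ctrl,p,jaw,z=GZ,sq=25):
    R=best(ctrl,[*p,.18],jaw);ctrl.reach([*p,.18],R);ctrl.line_to([*p,z],feed=.12);obs(ctrl,"at")
    ctrl.grasp(sq);obs(ctrl,"grasped");ctrl.line_to([*p,.18],feed=.2);obs(ctrl,"up")
def snap(ctrl,cam,name):
    c=ctrl.camera(cam);np.savez(name+".npz",**c);cv2.imwrite(f"pics/{name}.png",c["frame"][:,:,::-1])
def place(ctrl,p,jaw,name,z=GZ+.006):
    R=best(ctrl,[*p,.18],jaw);ctrl.reach([*p,.18],R);snap(ctrl,"wrist",name);ctrl.line_to([*p,.07],feed=.15);snap(ctrl,"wrist",name+"low");obs(ctrl,"above")
E
python3 - <<'E'
from station import ctrl
from h import *
pick(ctrl,(.5302,-.0156),0.0)
place(ctrl,(.5773,-.354),-.194,"bp")
E
```

```text
at t 4.1583 ee [ 0.5306 -0.0157  0.0276] w 0.0882 F [-1.  -0.8 -1. ]
grasped t 4.875 ee [ 0.5302 -0.0156  0.027 ] w 0.0458 F [-0.4  0.9 -0.3]
up t 5.7917 ee [ 0.5296 -0.0155  0.1788] w 0.045 F [ 0.2 -0.7 -2.5]
above t 8.0667 ee [ 0.5778 -0.3543  0.0714] w 0.0451 F [ 0.7  0.3 -1.9]
```

View pics/bp.png

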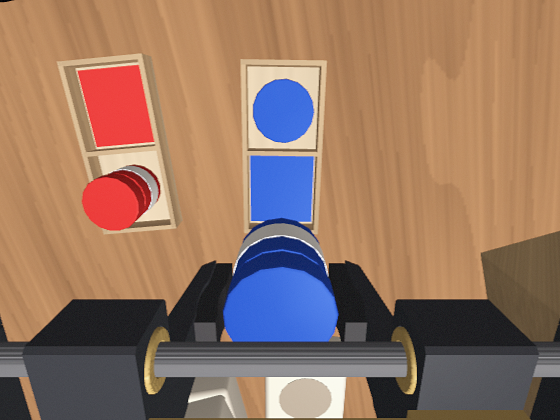

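View pics/bplow.png

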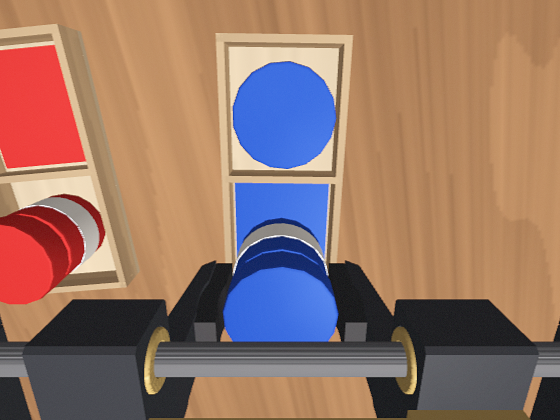

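Run:
```python
from h import *
c=dict(np.load("bplow.npz"))
j=px2w(c,(284,114.5),.062);A=px2w(c,(217,34),.022);B=px2w(c,(352,36),.022);D0=px2w(c,(224,181),.022);D1=px2w(c,(341,182),.022)
D=(D0+D1)/2;u=D-(A+B)/2;print(np.linalg.norm(u),np.linalg.norm(A-B),u/np.linalg.norm(u));u/=np.linalg.norm(u)
print("jar",j,"pocket via jar",j+u*.074,"via divider",D+u*.037)
c=dict(np.load("bp.npz"))
w=[px2w(c,k,.022) for k in [(59,62),(145,54),(176,226),(104,233)]]
print("red",[x.round(4) for x in w],np.mean(w,0)); j=px2w(c,(112.5,203),.062);print(j)
v=np.array([w[0]+w[1]-w[2]-w[3]])[0];v/=np.linalg.norm(v);print(v,"pocket",np.mean(w,0)+.037*v,j+.074*v)
```

```text
0.07658920758291651 0.06889188251768005 [-0.20347404 -0.97908034  0.        ]
jar [ 0.594227   -0.28070957  0.062     ] pocket via jar [ 0.57916992 -0.35316151  0.062     ] via divider [ 0.57887682 -0.35565378  0.022     ]
red [array([ 0.4222, -0.211 ,  0.022 ]), array([ 0.4928, -0.2186,  0.022 ]), array([ 0.4748, -0.3666,  0.022 ]), array([ 0.4054, -0.3604,  0.022 ])] [ 0.44878941 -0.28916157  0.022     ]
[ 0.44601704 -0.32533317  0.062     ]
[0.11613437 0.99323351 0.        ] pocket [ 0.45308638 -0.25241193  0.022     ] [ 0.45461099 -0.25183389  0.062     ]
```

```bash
cat >> h.py <<'E'
def drop(ctrl,p,z=GZ+.0055):
    ctrl.line_to([*p,.06],feed=.1);ctrl.line_to([*p,z],feed=.06);obs(ctrl,"down");ctrl.let_go();ctrl.line_to([*p,.18],feed=.2);obs(ctrl,"released")
E
python3 - <<'E'
from station import ctrl
from h import *
drop(ctrl,(.579,-.3545))
pick(ctrl,(.534,-.0915),np.pi/2)
place(ctrl,(.4525,-.2525),-.105,"rp")
E
```

```text
down t 8.925 ee [ 0.5789 -0.3545  0.0321] w 0.0455 F [ 0.4  0.4 -1.1]
released t 10.5833 ee [ 0.5786 -0.3542  0.1786] w 0.0881 F [-0.6 -0.5  0.1]
at t 13.525 ee [ 0.5344 -0.0916  0.0276] w 0.0883 F [ 0.2 -0.5 -0.1]
grasped t 14.2417 ee [ 0.534  -0.0915  0.027 ] w 0.0455 F [-0.8  0.2  1.3]
up t 15.1583 ee [ 0.5334 -0.0913  0.1788] w 0.0455 F [-0.2  0.4 -1.2]
above t 17.7333 ee [ 0.453  -0.2528  0.0709] w 0.0453 F [-0.5 -0.  -2.1]
```

View pics/rp.png

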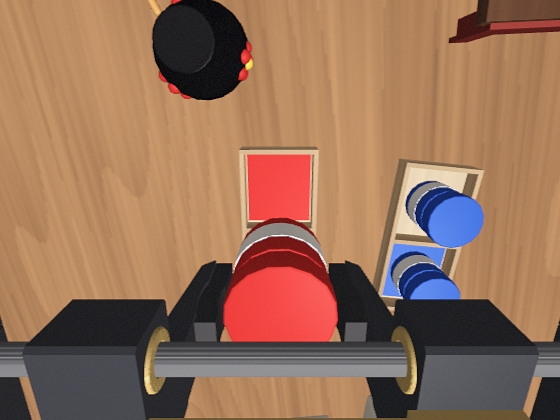

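View pics/rplow.png

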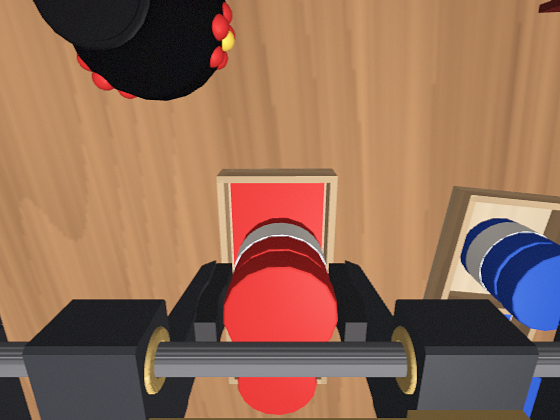

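Run:
```python
from h import *
from station import ctrl
c=dict(np.load("rplow.npz"))
A=px2w(c,(218,170),.022);B=px2w(c,(337,170),.022);m=(A+B)/2;d=(A-B)/np.linalg.norm(A-B);n=np.array([-d[1],d[0],0]);n*=-np.sign(n[1])
print(np.linalg.norm(A-B),m,m+n*.039)
```

```text
0.06832774245274517 [ 0.45612209 -0.21020592  0.022     ] [ 0.45203681 -0.24899136  0.022     ]
```

Run:
```python
from station import ctrl
from h import *
drop(ctrl,(.4525,-.251))
pick(ctrl,(.5205,.1055),np.pi/2)
place(ctrl,(.5776,.3652),.232,"yp")
```

```text
down t 18.5917 ee [ 0.4525 -0.251   0.0322] w 0.0452 F [-0.6  0.1 -2.1]
released t 20.25 ee [ 0.4521 -0.2506  0.1789] w 0.0877 F [ 0.2  0.8 -0.3]
at t 23.5583 ee [0.5209 0.1055 0.0276] w 0.0881 F [ 0.1 -0.1 -0.4]
grasped t 24.275 ee [0.5205 0.1055 0.027 ] w 0.0454 F [-0.1  0.1 -0.1]
up t 25.1917 ee [0.5199 0.1055 0.1789] w 0.0453 F [-0.3  0.2 -0.8]
above t 27.4333 ee [0.5782 0.3654 0.0714] w 0.0455 F [ 0.4  0.2 -1.3]
```

View pics/yp.png

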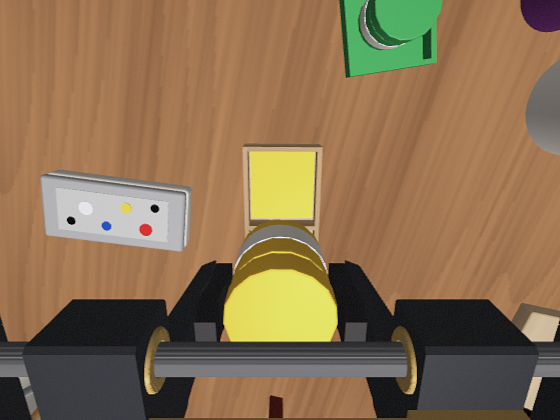

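View pics/yplow.png

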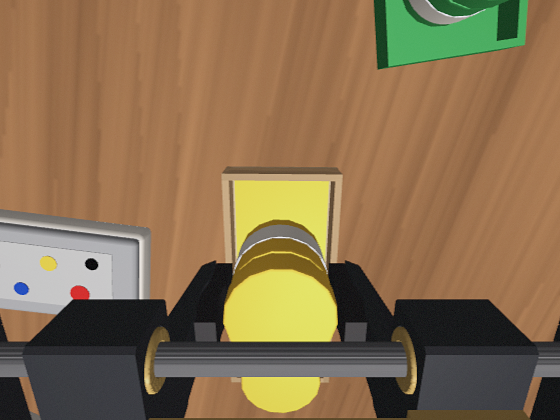

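Run:
```python
from h import *
c=dict(np.load("yplow.npz"))
A=px2w(c,(222,172),.022);B=px2w(c,(342,172),.022);m=(A+B)/2;d=(A-B)/np.linalg.norm(A-B);n=np.array([-d[1],d[0],0]);n*=-np.sign(n[1])
print(np.linalg.norm(A-B),m,m+n*.039)
c=dict(np.load("yp.npz"));i=cv2.imread("pics/yp.png");crop(i,30,160,200,260,4,"pics/pal.png")
```

```text
0.06921391479913139 [0.56976273 0.40596432 0.022     ] [0.57871977 0.36800682 0.022     ]
```

View pics/pal.png

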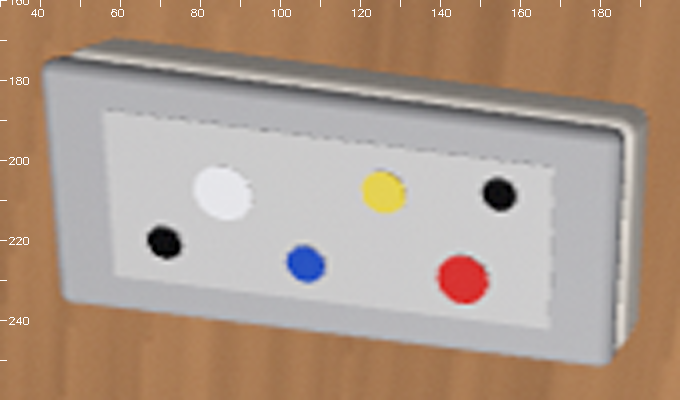

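Run:
```python
from h import *
from station import ctrl
c=dict(np.load("yp.npz"))
w=np.array([px2w(c,k,.028)[:2] for k in [(41.5,175),(185,192),(182,250.5),(46.5,235)]])
print(w.round(4),w.mean(0),np.linalg.norm(np.roll(w,-1,0)-w,axis=1))
v=w[1]+w[2]-w[0]-w[3];print(np.arctan2(v[1],v[0]))
drop(ctrl,(.578,.3665))
```

```text
[[0.3685 0.333 ]
 [0.4941 0.3465]
 [0.4994 0.2887]
 [0.3737 0.2755]] [0.4339413  0.31091269] [0.12627392 0.05803755 0.12640794 0.05772088]
0.10616683935210955
down t 28.2917 ee [0.5779 0.3665 0.0321] w 0.0453 F [ 1.4 -0.7 -0.1]
released t 29.95 ee [0.5775 0.3663 0.1785] w 0.0881 F [1.4 0.9 0. ]
```

Run:
```python
from station import ctrl
from h import *
yaw=.103;p=(.3890,.3045)
jaw=yaw+np.pi/2
R=best(ctrl,[*p,.15],jaw);print(R[:,2])
ctrl.reach([*p,.15],R);snap(ctrl,"wrist","pg")
ctrl.line_to([*p,.03],feed=.12);ctrl.line_to([*p,.0045],feed=.05);obs(ctrl,"at");ctrl.grasp(55);obs(ctrl,"g")
ctrl.line_to([*p,.17],feed=.12);obs(ctrl,"up");snap(ctrl,"wrist","pu");snap(ctrl,"scene","ps")
```

```text
[0.99470019 0.10281798 0.        ]
at t 33.0833 ee [0.389  0.3045 0.0044] w 0.0882 F [ 1.  -0.7  0.4]
g t 33.625 ee [0.389  0.3046 0.0046] w 0.0594 F [-0.8 -0.2  2. ]
up t 35.1583 ee [0.3887 0.3044 0.1694] w 0.0596 F [ 0.6 -0.7 -2.4]
```

View pics/pu.png

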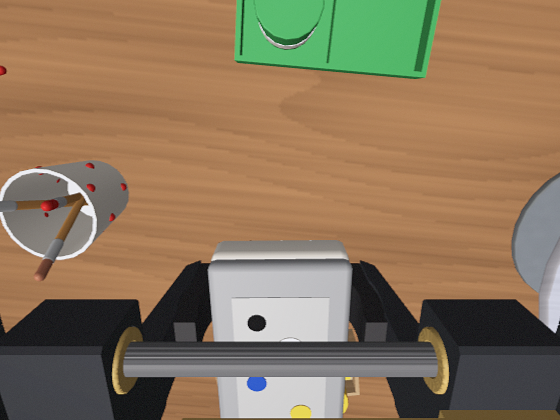

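View pics/ps.png

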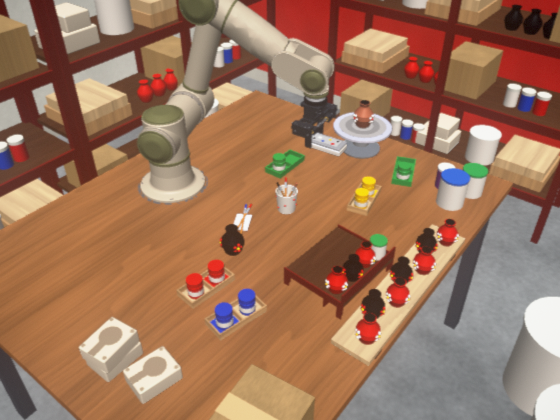

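```bash
cat >> h.py <<'E'
M=np.array([.6165,-.018]);ys=-.0594;ux=np.array([np.cos(ys),np.sin(ys)]);uy=np.array([-ux[1],ux[0]])
def mp(s,l=.011): return M+ux*s+uy*l
E
python3 - <<'E'
from station import ctrl
from h import *
c=dict(np.load("pu.npz"));o=ctrl.get_obs()
m=(px2w(c,(212,263),.193)+px2w(c,(350,263),.193))/2;print("rear rel",m-o["ee_pos"],np.linalg.norm((m-o["ee_pos"])[:2]))
g=mp(-.125);R=best(ctrl,[*g,.17],ys+np.pi/2);print(R[:,2])
ctrl.reach([*g,.17],R);snap(ctrl,"top","t2");snap(ctrl,"wrist","w2");obs(ctrl,"hover")
E
```

```text
rear rel [-0.02080863 -0.00240514  0.02351165] 0.020947162967550045
[-0.99823634  0.05936508  0.        ]
hover t 37.6083 ee [0.4924 0.0007 0.17  ] w 0.0595 F [-0.1 -0.7 -1.7]
```

View pics/w2.png

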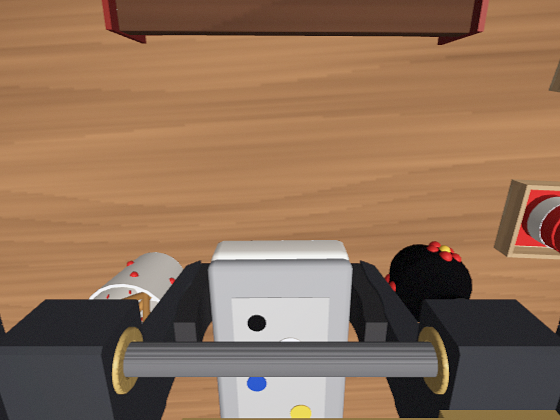

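View pics/t2.png

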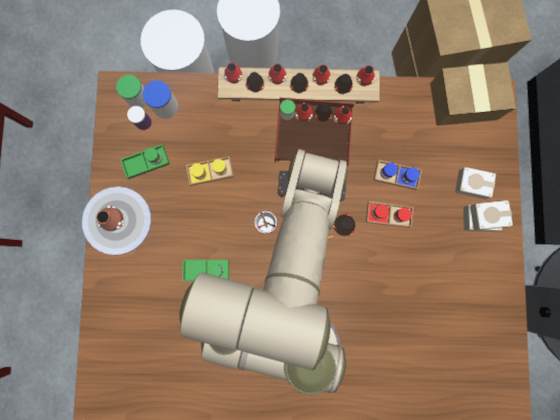

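The flip in my jaw helper turned the box's far end towards the robot. I'll rotate it back by half a turn while it is still held above everything.

Run:
```python
from station import ctrl
from h import *
g=mp(-.125)
for k in (0,np.pi):
    R=down(ys+np.pi/2+k)
    if R[0,2]>0: break
q=ctrl.inverse_kinematics([*g,.17],R);print(R[:,2],q,ctrl.get_obs()["joint_pos"])
if q is not None:
    ctrl.reach([*g,.17],R);snap(ctrl,"wrist","w3");snap(ctrl,"scene","s3");obs(ctrl,"hover")
```

```text
[ 0.99823634 -0.05936508  0.        ] [-2.37641244e-01  3.09275785e-01  1.69252430e+00 -4.44089210e-16
  1.13979257e+00 -1.74903757e+00] [-2.37136703e-01  3.09222424e-01  1.69255997e+00  2.87513571e-05
  1.13972758e+00  1.39223777e+00]
hover t 40.3583 ee [4.924e-01 4.000e-04 1.700e-01] w 0.0594 F [ 0.7 -0.6 -2.1]
```

View pics/w3.png

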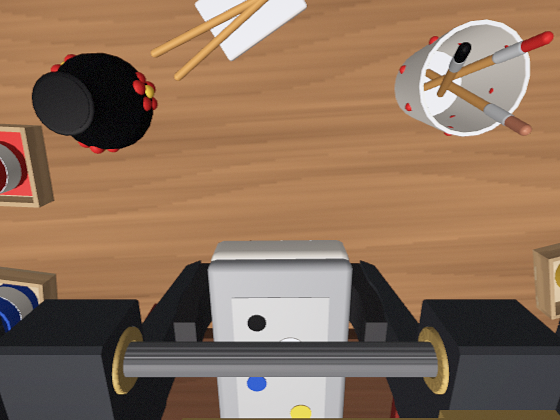

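View pics/s3.png

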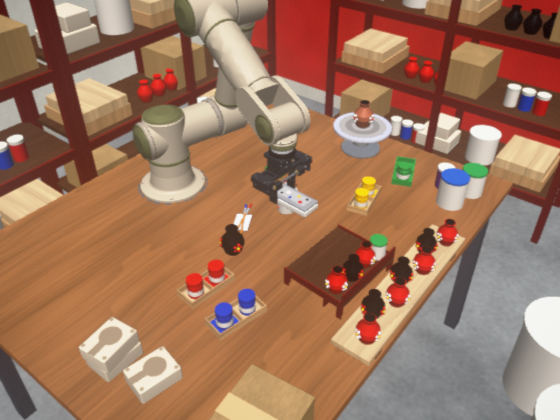

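Run:
```python
from h import *
i=cv2.imread("pics/w2.png");crop(i,95,0,165,50,6,"pics/e1.png");crop(i,425,0,495,50,6,"pics/e2.png")
cv2.imwrite("pics/e.png",np.hstack([cv2.imread("pics/e1.png")[:,:400],cv2.imread("pics/e2.png")[:,:400]]))
```

```text
(no output)
```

View pics/e.png

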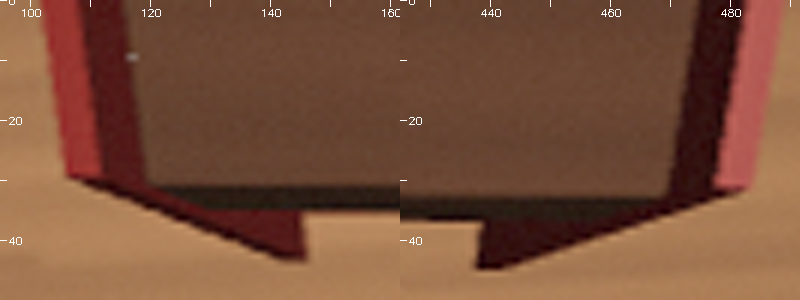

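Run:
```python
from h import *
from station import ctrl
c=dict(np.load("w2.npz"))
for z,a,b in [(.056,(119.5,31),(469.5,32.8)),(.04,(130,35),(450,36.5))]:
    A=px2w(c,a,z)[:2];B=px2w(c,b,z)[:2];d=A-B;print(A,B,np.linalg.norm(d),np.arctan2(-d[0],d[1]),(A+B)/2,((A+B)/2-M)@ux)
g=mp(-.125);
ctrl.line_to([*g,.05],feed=.12);obs(ctrl,"low")
ctrl.line_to([*g,.008],feed=.05);obs(ctrl,"low2")
snap(ctrl,"scene","s4")
i=cv2.imread("pics/s4.png");crop(i,200,150,410,300,3,"pics/s4c.png")
```

```text
[0.62404029 0.10109004] [ 0.60915121 -0.13588129] 0.23743861154525295 -0.06274822970182796 [ 0.61659575 -0.01739562] 5.970236206789397e-05
[0.62402184 0.10057038] [ 0.60961357 -0.1301487 ] 0.23116853030605755 -0.062368424893449924 [ 0.61681771 -0.01478916] 0.00012653585871383557
low t 41.5083 ee [4.928e-01 3.000e-04 5.060e-02] w 0.0595 F [ 0.6 -0.4 -1.7]
low2 t 42.5 ee [4.926e-01 4.000e-04 8.200e-03] w 0.0593 F [ 1.6  0.6 -2.9]
```

View pics/s4c.png

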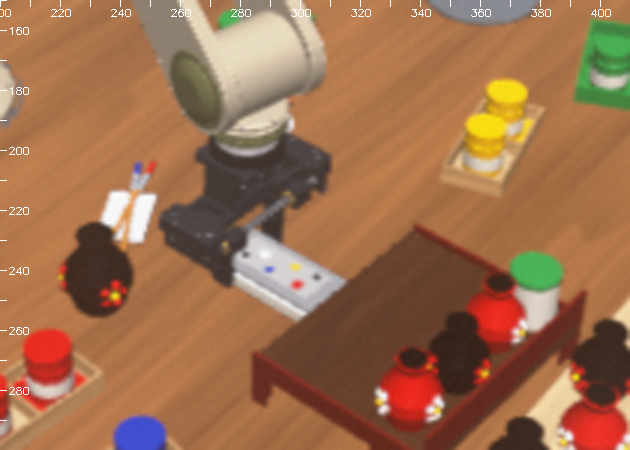

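The mouth estimate agrees with the second view to under a millimetre, and the box is lined up in front of it. Next I insert it, release, then push its rear end.

Run:
```python
from station import ctrl
from h import *
for s in (-.1,-.06,-.02):
    ctrl.line_to([*mp(s),.008],feed=.05);obs(ctrl,s)
    if np.linalg.norm(ctrl.get_obs()["wrist_force"][:2])>15: break
else:
    ctrl.line_to([*mp(-.02),.0045],feed=.03);ctrl.let_go();ctrl.line_to([*mp(-.02),.06],feed=.12)
    ctrl.line_to([*mp(-.085),.06],feed=.15);ctrl.grasp(10);snap(ctrl,"wrist","w5");snap(ctrl,"scene","s5")
    i=cv2.imread("pics/s5.png");crop(i,200,150,410,300,3,"pics/s5c.png")
obs(ctrl,"e")
```

```text
-0.1 t 43.2 ee [ 0.5171 -0.001   0.0078] w 0.0595 F [-0.7 -0.5 -1.6]
-0.06 t 44.15 ee [ 0.557  -0.0034  0.0079] w 0.0594 F [-0.4  0.  -1.9]
-0.02 t 45.1 ee [ 0.5969 -0.0058  0.0079] w 0.0595 F [-0.7 -0.1 -1.6]
e t 48.5583 ee [ 0.5323 -0.002   0.06  ] w 0.0004 F [ 0.1  0.1 -0.2]
```

View pics/s5c.png

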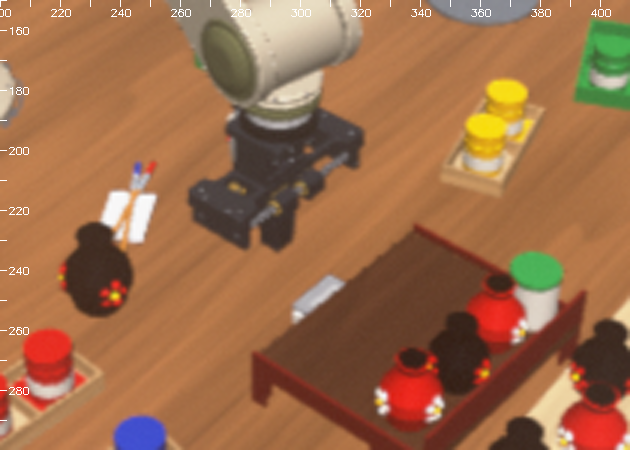

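View pics/w5.png

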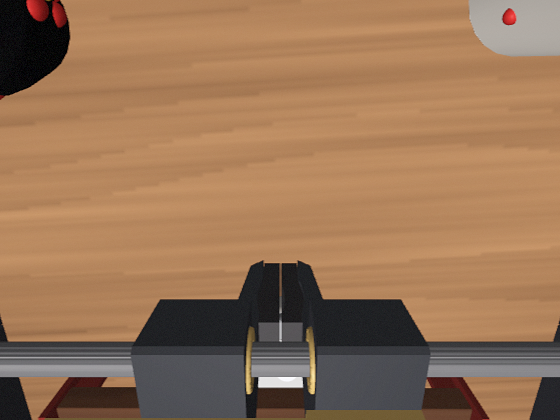

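Run:
```python
from station import ctrl
from h import *
ctrl.line_to([*mp(-.085),.009],feed=.1);obs(ctrl,"d")
for s in (-.05,-.03,-.02,-.015,-.012):
    ctrl.line_to([*mp(s),.009],feed=.04);obs(ctrl,s)
    if np.linalg.norm(ctrl.get_obs()["wrist_force"][:2])>12: break
snap(ctrl,"scene","s6");i=cv2.imread("pics/s6.png");crop(i,240,180,380,280,5,"pics/s6c.png")
```

```text
d t 49.2167 ee [ 0.5326 -0.002   0.0093] w 0.0008 F [ 0.4 -0.7 -0.7]
-0.05 t 50.2417 ee [ 0.5672 -0.004   0.009 ] w 0.0004 F [ 0.8 -0.3  0.2]
-0.03 t 50.8917 ee [ 0.5874 -0.0053  0.009 ] w 0.0005 F [ 0.2  0.6 -0.6]
-0.02 t 51.2917 ee [ 0.5975 -0.0059  0.009 ] w 0.0002 F [-0.2  0.  -0.8]
-0.015 t 51.5667 ee [ 0.6025 -0.0062  0.009 ] w 0.0008 F [-0.   1.1  0.1]
-0.012 t 51.8167 ee [ 0.6054 -0.0063  0.009 ] w 0.0007 F [-0.3 -0.1 -0.2]
```

View pics/s6c.png

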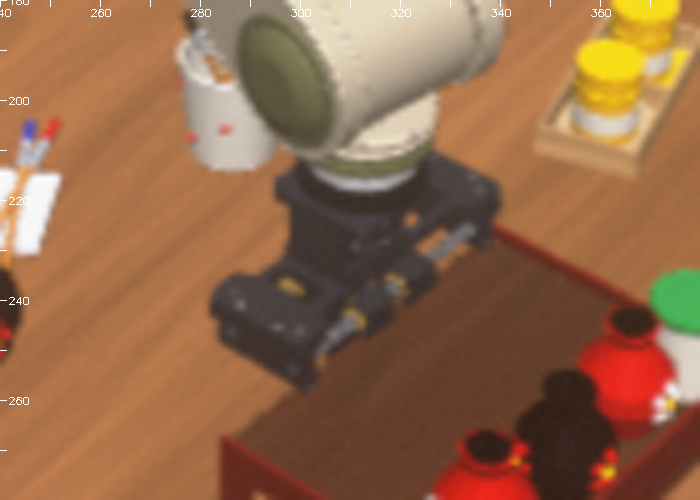

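Run:
```python
from station import ctrl
from h import *
ctrl.line_to([*mp(-.06),.009],feed=.12);ctrl.line_to([*mp(-.06),.2],feed=.2)
snap(ctrl,"scene","s7");i=cv2.imread("pics/s7.png");crop(i,240,180,380,280,5,"pics/s7c.png")
g=mp(-.17);R=best(ctrl,[*g,.2],ys+np.pi/2);ctrl.reach([*g,.2],R);snap(ctrl,"wrist","w7");snap(ctrl,"top","t7");obs(ctrl,"")
```

```text
t 56.2917 ee [0.4475 0.003  0.2   ] w 0.0007 F [ 0.1 -0.6 -1.1]
```

View pics/s7c.png

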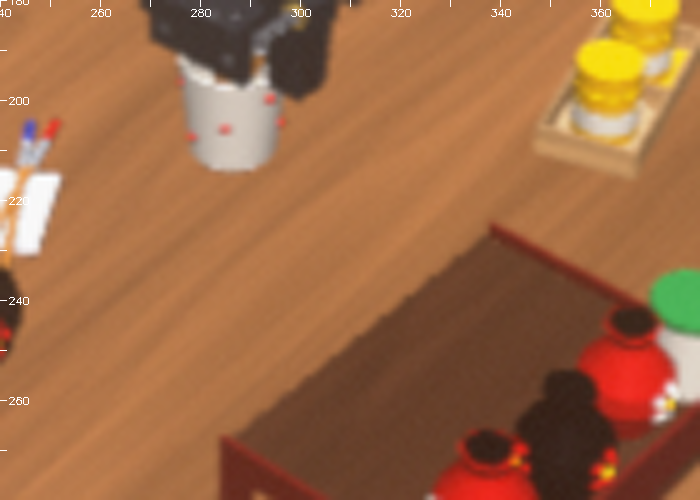

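View pics/w7.png

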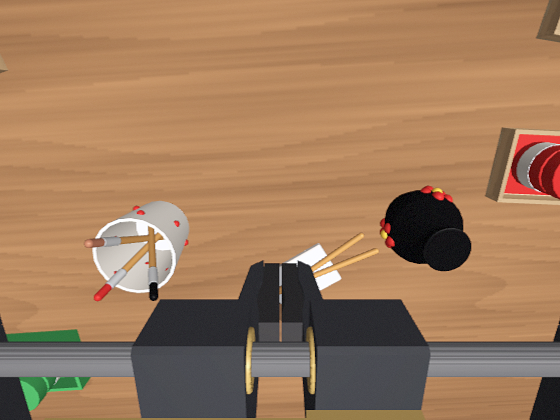

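Run:
```python
from station import ctrl
from h import *
def tilt(th): # th: angle below horizontal of the tool x
    f=np.array([*ux,0]);up=np.array([0,0,1.])
    x=np.cos(th)*f-np.sin(th)*up; z=-(np.sin(th)*f+np.cos(th)*up); return np.column_stack([x,np.cross(z,x),z])
done=False
for th in (.8,.95,1.1,1.25):
    for s,h in ((-.12,.15),(-.12,.19),(-.09,.15),(-.09,.2),(-.16,.2)):
        R=tilt(th);q=ctrl.inverse_kinematics([*mp(s),h],R)
        if q is not None:
            print(th,s,h,np.round(q,2))
            ctrl.reach([*mp(s),h],R);snap(ctrl,"wrist","w8");obs(ctrl,"");done=True;break
    if done:break
```

```text
0.8 -0.12 0.15 [-0.33  0.12  2.24  1.41  0.19 -0.04]
 t 57.6167 ee [4.978e-01 2.000e-04 1.504e-01] w 0.0003 F [-0.2  0.5  0.4]
```

View pics/w8.png

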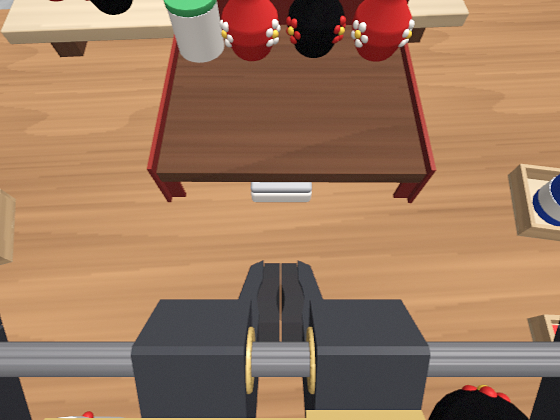

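View pics/t7.png

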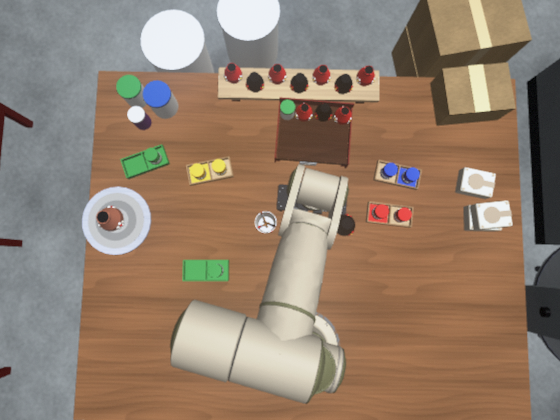

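Run:
```python
from h import *
i=cv2.imread("pics/w8.png");crop(i,230,160,330,220,7,"pics/w8c.png")
c=dict(np.load("w8.npz"))
for uv,z in [((252,201.5),0),((310.5,201),0),((158,172),.056),((426,172.5),.056)]:
    p=px2w(c,uv,z)[:2]-M;print(p@ux,p@uy)
for s in(-.01,-.005,0,.005): print(s,w2px(c,np.array([*mp(s),0])),w2px(c,np.array([*mp(s),.04])),w2px(c,np.array([*mp(s),.028])))
```

```text
0.0009686542710831505 0.03914839139347178
0.0016372887282471657 -0.020877346625047782
0.0009687777517782943 0.117667774089324
0.000844645288131216 -0.11781775722815475
-0.01 [279.42946248 211.16386061] [279.41618977 191.95558548] [279.42048333 198.16922817]
-0.005 [279.4373156  206.74310648] [279.42503676 187.15884401] [279.4290069  193.49105582]
0 [279.44507242 202.37655804] [279.4337629  182.42763222] [279.43741788 188.87467723]
0.005 [279.45273472 198.06322439] [279.44237063 177.76061638] [279.4457185  184.31887609]
```

View pics/w8c.png

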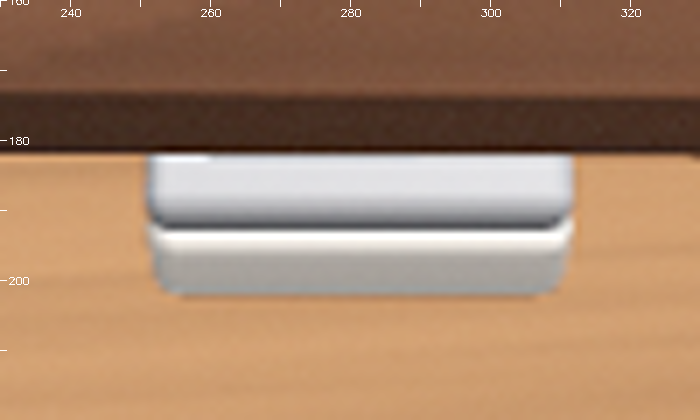

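Run:
```python
from h import *
from station import ctrl
snap(ctrl,"top","t9");c=dict(np.load("t9.npz"));f=c["frame"];hsv=cv2.cvtColor(f,cv2.COLOR_RGB2HSV)
i=cv2.imread("pics/t9.png")
A=cv2.resize(i[145:195,175:245],None,fx=5,fy=5,interpolation=2);B=cv2.resize(i[155:235,360:430],None,fx=5,fy=5,interpolation=2)
o=np.zeros((400,710,3),np.uint8);o[:250,:350]=A;o[:,360:]=B;cv2.imwrite("pics/fin.png",o)
```

```text
(no output)
```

View pics/fin.png

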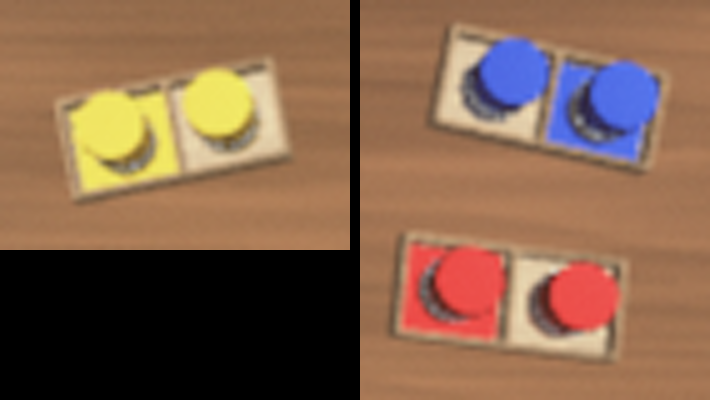

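Run:
```python
from station import ctrl
ctrl.pause(.3);ctrl.finish_job()
```

```text
the job is handed in; nothing more can be done
```

I put the three loose jars in the free pockets of their own colour's trays and slid the palette box end-first under the shelf. I then handed the job in, about 58 s into the 112 s allowed. No verdict is reported.

- **Jars:** in the last top picture all three stand upright on their pocket floors. Each is 74–77 mm from its tray's fixed jar (74 mm is nominal), so they are within about 4 mm of the pocket middles.
- **Palette box:** a low wrist-camera view puts its rear edge about 1 mm inside the shelf's front edge. It is square to the edge within about 0.02 rad and about 9 mm off the middle sideways.
- **Vase and tub:** the arm never touched either of them, judging by the planned clearances and the low wrist forces. I did not re-measure their positions at the end.

**Slips, both corrected:**
- I misread the red jar's pixel row at first and fixed it from the wrist view before grasping.
- My helper turned the held box end for end above the shelf front. I turned it back in the air before lowering it.

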